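# Set a test kiln's vent shutter to half

### The arm

A 6-joint arm with a two-finger parallel gripper is mounted at the origin on the work surface. World frame = base frame: x ahead of the robot, y to its left, z up, the work surface at z = 0. Lengths are in mm, angles in rad, forces in N, time in s.
With the tool pointing down it reaches from about 350 to 975 mm from the base axis. Payload 7.1 kg.
Tool frame: the origin (TCP) lies midway between the tips of the shut fingers; the grasp point (between the pads) lies pinch_z behind it (pinch_z is the distance from the TCP to the grasp point, in mm); z points along the fingers, y is the line along which they close (so a half turn about z gives the same grasp; the last joint's range is limited). The gripper opens to 88 mm and grips with 3 to 60 N. Pads are 20 mm wide; open, the fingers measure 115 mm over their backs; the gripper's body (75 mm by 178 mm) begins 61 mm behind the grasp point.
Start: joints at [1.325, 0.423, 1.63, -0, 1.089, -0.019], TCP at [140.507, 608.985, 192.275] pointing down, gripper open.
Joint ranges: [-3, 3], [-0.9, 2.11], [0.09, 2.58], [-1.31, 4.45], [0.11, 2.69], [-2.54, 2.54]. Speed limits (rad/s): [2.39, 2.39, 3.01, 3.14, 3.14, 3.14].

### API

Orientations are given as a rotation vector (axis times angle).
In Python, from workcell import get_obs, get_image, close_job, pinch_z gives the robot as it stands.
- The arm moves only by the tool jog_arm, never from a script. Its argument "commands" is a list of rows, each a list of 3 entries, a list of its own where there are three numbers: the gripper command: -1 is shut, 1 is fully open, values between are in proportion, then the shift along the tool's x, y, z as a fraction of full scale, then the turn, a rotation vector about the tool's x, y, z as a fraction of full scale. In form: [[gripper, [tx, ty, tz], [rx, ry, rz]], ...]. A call has 1 to 10 rows; each row shifts and turns the commanded pose from where the row before left it, along the tool's axes as they then stand; what a row does not reach is not made up. Full scale, the value 1, is 0.1 m for a shift and 45 degrees for a turn. A row lasts 1/10 s, in which the tool goes at most 50 mm and 8.59 degrees, less where a joint would pass 70% of its speed; a pose out of reach is approached as far as the arm can. A call with a number of a shift or a turn outside -1 to 1 is refused whole. A call with a gripper value outside its range is refused whole. The fingers move at their own pace and stop on an object; the grip force is fixed at half the most. Time passes only in rows, so rows that do not move let the fingers close. It gives the time, the measured TCP pose, the force, the opening and the grip force at its end, in the units of the state.
- get_obs(): the state, without advancing time (a new reading comes with each control period).
- get_image(name): name is "scene" or "top" or "wrist"; returns a dict with "image" (400x640x3 uint8, blue, green, red), "z_map" (400x640 float32, mm along the optical axis (not along the pixel's ray), 0 where there is no reading), "intrinsics" (3x3 intrinsics, pixels), "eye" and "orientation" of the camera in the world; the wrist camera has in their place "mount" (4x4, takes a point from camera to tool coordinates, whose origin is the TCP and whose axes are the flange's). Camera axes: x right, y down, z forward; pixel columns grow to the right and rows downward; lengths in mm; the calibration is good to about 2 mm. A picture is of the moment at which its call begins: read the wrist's pose just before it.
- close_job(): hands the job in; it is judged then, once.
The state is a dict: "t": time; "qpos": joint angles; "qvel": joint speeds; "joint_torque": joint torques, N m; "ee_pos": TCP position; "orientation": TCP orientation; "ft_force": force on the tool from outside, world axes, zero at the start; "moment": the same for the moment, N m; "width": finger opening in mm; "grasp_force": force on a finger pad.
Only numpy, scipy, OpenCV 4.12 (cv2) and the standard library are available. Lean on these libraries where they do the work, as an engineer would, in place of code of your own. Each camera call takes 0.05 s, during which the arm holds its last target. There are 200 camera calls.

### The job

Before the next firing, set the bench kiln's vent to half: slide the blue-knobbed shutter on the kiln's lid one stop across its port, from fully open until it clicks into the middle stop, and let go of it. Leave the white-knobbed shutter and the bisque vase where they are.

Things in the scene. Friction and masses are not known exactly. Their poses are not given: they have to be found in the camera images.
- blue (a joint): travel of the blue-knobbed shutter plate, m: 0 open (its start), 0.040 middle stop (port half covered), 0.080 closed, the end of travel. A spring plunger holds it in each stop: 5 to 8 N pushes it out, and let go within 15 mm of the middle stop it clicks in by itself. Brass studs on one guide rail mark the knob's place at the three stops. The port is a dark slot 40 x 77 mm.
- blue_knob (a point): centre of the upright round blue knob (28 mm across, 40 mm tall: 20 mm above and below this point) in the middle of a flat grey plate 82 x 84 mm; moves with it. z axis up; y axis: level direction of sliding from open to closed. Plate top 20 mm below this point, rail tops beside the plate 17 mm below, the kiln's cream lid (320 x 340 mm, 190 mm above the bench) 43 mm below.
- white_knob (a point): centre of the white knob of a second, like shutter beside the first one on the same lid, its line of travel parallel and 150 mm away (on either side); it is closed, and must be left there
- vase_mid (a point): middle (75 mm above its underside) of a loose cream bisque vase, 104 mm across and 150 mm tall, standing on the bench beside the kiln

How it is judged (in metres and radians):
At the end, for the whole second after the job is handed in: the blue-knobbed shutter rests released within 8 mm of its middle stop (0.040 m); the white-knobbed shutter is within 10 mm and the vase within 30 mm of where each began (value of joint blue between 0.032 and 0.048 m and velocity of joint blue between -0.01 and 0.01 m/s and distance of white_knob from where it was at the start of the episode below 0.01 m and distance of vase_mid from where it was at the start of the episode below 0.03 m); the robot touches nothing.
It fails at once if the white-knobbed shutter was moved more than 10 mm (distance of white_knob from where it was at the start of the episode above 0.01 m).
It fails at once if the vase was moved more than 30 mm (distance of vase_mid from where it was at the start of the episode above 0.03 m).
It also fails if it takes over 30 s, if anything falls off the work surface, if the arm or the gripper's body presses on something with over 40 N, if the wrist force passes 120 N, or if a joint passes its speed limit or range.

## Working session

There is one attempt and no reset: what is moved stays moved. The work goes in short steps, Python scripts to look and compute and a tool call to move; the robot and the scene stay as the last step left them, time stands still between calls to the robot, and variables do not carry over. Pictures are saved under pics/ and viewed, at most 10 in all, crops included, and the job is handed in when it is done.

Besides the shell and the picture viewer there is one more tool, called after "Emit:" by a JSON object that holds its "fn" and its "kwargs". jog_arm: Moves the arm, as the interface text tells. Its arguments: {"type":"object","properties":{"commands":{"type":"array","items":{"type":"array"}}},"required":["commands"]}

```bash
mkdir -p pics; cat > h.py <<'E'
import numpy as np, cv2
from scipy.spatial.transform import Rotation as R
from workcell import get_obs, get_image, close_job, pinch_z
def Rm(o):
    o=np.array(o,float); return o if o.shape==(3,3) else R.from_rotvec(o).as_matrix()
def cam(im,obs=None):
    if 'mount' in im:
        T=np.eye(4);T[:3,:3]=Rm(obs['orientation']);T[:3,3]=obs['ee_pos'];T=T@np.array(im['mount']);return T[:3,:3],T[:3,3]
    return Rm(im['orientation']),np.array(im['eye'])
def ray(im,uv,z,obs=None):
    Rc,e=cam(im,obs); d=Rc@np.linalg.solve(im['intrinsics'],[uv[0],uv[1],1]); return e+d*(z-e[2])/d[2]
def pt(im,u,v,obs=None):
    Rc,e=cam(im,obs); return e+Rc@np.linalg.solve(im['intrinsics'],[u,v,1])*im['z_map'][int(v),int(u)]
E
python3 - <<'E'
from h import *
o=get_obs();print(o['ee_pos'],o['orientation'],pinch_z,o['width'])
a=[]
for n in('scene','top'):
    im=get_image(n);cv2.imwrite(f'pics/{n}0.png',im['image']);print(n,im['eye'],im['orientation'])
    h=cv2.cvtColor(im['image'],cv2.COLOR_BGR2HSV)
    m=cv2.inRange(h,(95,110,50),(130,255,255))
    k,_,s,c=cv2.connectedComponentsWithStats(m)
    for i in range(1,k):
        if s[i,4]>30:
            u,v=c[i];print(s[i],c[i],pt(im,u,v))
E
```

```text
[140.36079083 608.44607587 191.53296212] [-3.55473248e-01 -3.12121268e+00  2.22088990e-03] 18.700000000000003 87.77216140061158
scene [ 982.48903669 -140.65259564  822.30350346] [-2.26110281 -1.01915622  0.39310213]
[436 124  11  13  69] [441.2173913  130.10144928] [ 310.1168603  1043.19264041 -248.98630823]
[492 151  57  26 333] [521.03903904 167.3993994 ] [ 625.58219631 1110.58595845 -266.78414261]
[178 205  19  23 254] [186.77559055 214.96062992] [471.17642775 -22.25740442 252.11492887]
top [387.81973422 205.06840058 945.97946945] [-2.08238257  2.11718296 -0.23291512]
[ 58 218  21  24 238] [ 70.61344538 225.56302521] [ 589.59104617 1042.26517694 -251.27150863]
[434 238  13  13 130] [440.13076923 243.97692308] [457.74829079 -17.94918301 250.71312683]
[ 75 267  12  22  92] [ 79.69565217 279.09782609] [ 415.82559358 1023.59129018 -304.3540911 ]
[ 41 294  63  31 427] [ 63.93676815 314.5175644 ] [ 305.60678361 1028.54186007 -257.51661499]
```

View pics/scene0.png

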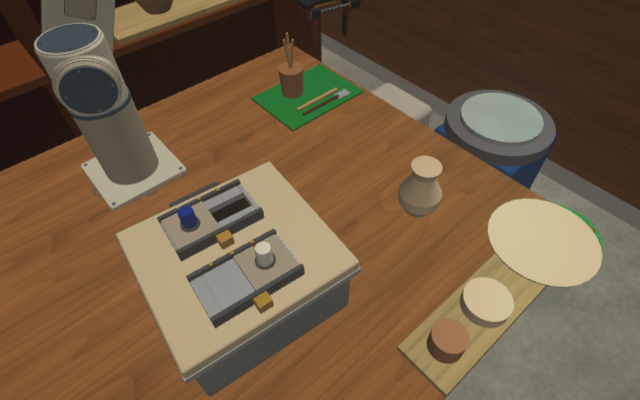

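View pics/top0.png

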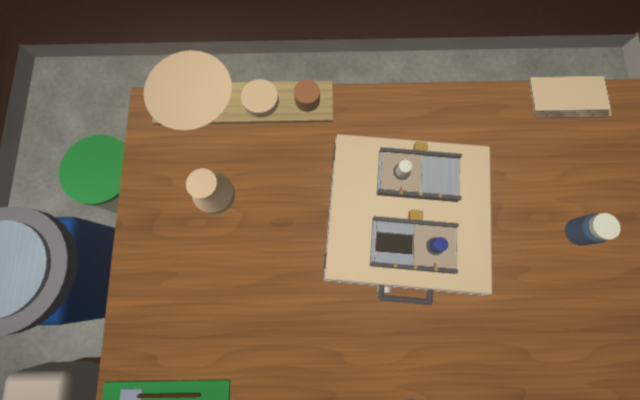

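The scene view shows the blue knob at (187,215) with the dark port beside it at (232,208), the white knob at (263,253), and the vase at (420,185). In the top view the blue knob is at (440,244), the port at (394,243), the white knob at (404,168) and the vase at (205,185). The slide runs to the left in the top view.

```bash
python3 - <<'E'
from h import *
im=get_image('top');s=get_image('scene')
h=cv2.cvtColor(im['image'],cv2.COLOR_BGR2HSV)
print('top knob',ray(im,(440,244),253),'scene knob',ray(s,(186.8,212),243))
m=np.zeros((400,640),np.uint8);m[225:262,372:420]=255
m&=cv2.inRange(h,(0,0,0),(180,255,60))
k,l,st,c=cv2.connectedComponentsWithStats(m);i=1+st[1:,4].argmax()
P=np.array([ray(im,(u,v),192)[:2] for v,u in np.argwhere(l==i)])
print('port',st[i],cv2.minAreaRect(P.astype(np.float32)))
# lid outline
z=np.array([[pt(im,u,v)[2] for u in range(320,500)] for v in range(125,305)])
L=((z>183)&(z<240)).astype(np.uint8)
L=cv2.morphologyEx(L,cv2.MORPH_CLOSE,np.ones((9,9)))
c=max(cv2.findContours(L,0,2)[0],key=cv2.contourArea)[:,0]
Q=np.array([ray(im,(u+320,v+125),190)[:2] for u,v in c],np.float32);print('lid',cv2.minAreaRect(Q))
for n,uv in(('white',(404,168)),('vase',(203,184))):print(n,pt(im,*uv))
o=get_obs();print('tooly',Rm(o['orientation']).round(3).tolist())
cv2.imwrite('pics/crop.png',cv2.resize(im['image'][125:305,320:500],None,fx=3.3,fy=3.3,interpolation=2))
E
```

```text
top knob [457.47884504 -16.96500317 253.        ] scene knob [456.92805245 -16.90539729 243.        ]Traceback (most recent call last):
  File "<stdin>", line 7, in <module>
ValueError: attempt to get argmax of an empty sequence
```

```bash
python3 - <<'E'
from h import *
im=get_image('top')
g=im['image'].max(2);print(g[243,370:460:3],g[225:265:2,394])
cv2.imwrite('pics/crop.png',cv2.resize(im['image'][125:305,320:500],None,fx=3.3,fy=3.3,interpolation=2))
m=np.zeros((400,640),np.uint8);m[225:262,372:420]=255
m[g>95]=0
k,l,st,c=cv2.connectedComponentsWithStats(m);i=1+st[1:,4].argmax()
P=np.array([ray(im,(u,v),192)[:2] for v,u in np.argwhere(l==i)])
print('port',st[i],cv2.minAreaRect(P.astype(np.float32)))
z=np.array([[pt(im,u,v)[2] for u in range(320,500)] for v in range(125,305)])
L=((z>183)&(z<240)).astype(np.uint8)
L=cv2.morphologyEx(L,cv2.MORPH_CLOSE,np.ones((9,9)))
c=max(cv2.findContours(L,0,2)[0],key=cv2.contourArea)[:,0]
Q=np.array([ray(im,(u+320,v+125),190)[:2] for u,v in c],np.float32);print('lid',cv2.minAreaRect(Q))
for n,uv in(('white',(404,168)),('vase',(203,184))):print(n,pt(im,*uv))
o=get_obs();print('tooly',Rm(o['orientation']).round(3).tolist())
E
```

```text
[194 162  87  72  72  73  72  71  71  71  70  70  70  69  99 176 176 175
 174  99  99 105 144 142 139 137 140 174 174 193] [162 163 163 165 129  72  71  71  72  71  71  71  71  70 134 161 162 163
 163 148]
port [376 233  36  21 667] ((467.7811584472656, 58.78746032714844), (72.77819061279297, 38.45945358276367), 84.30613708496094)
lid ((537.7965087890625, 23.621429443359375), (345.2973327636719, 317.5823669433594), 83.98915100097656)
white [609.2619167   40.79289536 252.30010032]
vase [611.87336474 473.23259434 151.0841363 ]
tooly [[-0.974, 0.225, -0.0], [0.225, 0.974, -0.001], [0.0, -0.001, -1.0]]
```

View pics/crop.png

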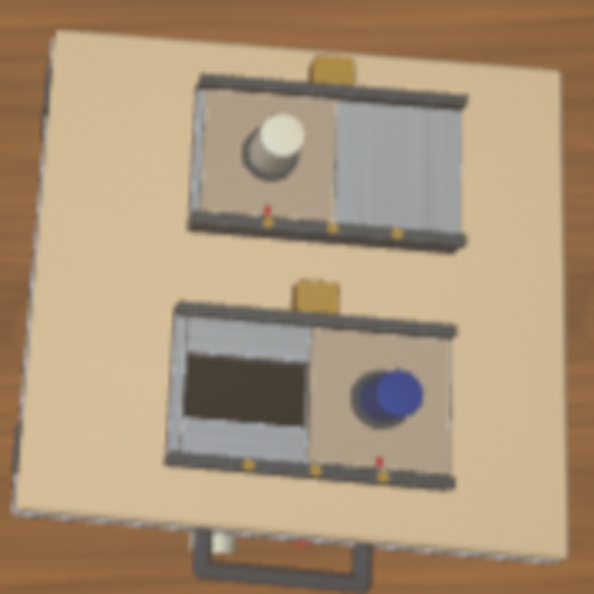

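The crop shows the blue knob sitting at its rightmost stud, with the port on the left (+y) side. The slide direction is about 84° from world x, and the white shutter is at its leftmost stud. I'll lift, turn about 7° and travel to a point above the knob.

Emit:
{"fn": "jog_arm", "kwargs": {"commands": [[1, [0, 0, -0.32], [0, 0, -0.078]], [1, [0, 0, -0.32], [0, 0, -0.078]], [1, [0, 0, -0.32], [0, 0, 0]], [1, [0, 0, -0.32], [0, 0, 0]], [1, [-0.238, -0.368, 0], [0, 0, 0]], [1, [-0.238, -0.368, 0], [0, 0, 0]], [1, [-0.238, -0.368, 0], [0, 0, 0]], [1, [-0.238, -0.368, 0], [0, 0, 0]], [1, [-0.238, -0.368, 0], [0, 0, 0]], [1, [-0.238, -0.368, 0], [0, 0, 0]]]}}

```text
t: 1.25
ee_pos: [259.9, 372.8, 320.3]
orientation: [0.163, 3.137, 0.0]
ft_force: [1.1, 0.7, 0.6]
width: 87.8
grasp_force: 0.0
```

Emit:
{"fn": "jog_arm", "kwargs": {"commands": [[1, [-0.238, -0.368, 0], [0, 0, 0]], [1, [-0.238, -0.368, 0], [0, 0, 0]], [1, [-0.238, -0.368, 0], [0, 0, 0]], [1, [-0.238, -0.368, 0], [0, 0, 0]], [1, [-0.238, -0.368, 0], [0, 0, 0]], [1, [-0.238, -0.368, 0], [0, 0, 0]], [1, [-0.238, -0.368, 0], [0, 0, 0]], [1, [-0.238, -0.368, 0], [0, 0, 0]], [1, [0, 0, 0], [0, 0, 0]], [1, [0, 0, 0], [0, 0, 0]]]}}

```text
t: 2.25
ee_pos: [418.3, 61.2, 320.1]
orientation: [-0.168, -3.136, -0.0]
ft_force: [-0.4, 0.8, -0.1]
width: 87.9
grasp_force: 0.0
```

```bash
python3 - <<'E'
from h import *
o=get_obs();im=get_image('wrist');cv2.imwrite('pics/w0.png',im['image'])
h=cv2.cvtColor(im['image'],cv2.COLOR_BGR2HSV)
m=cv2.inRange(h,(110,110,50),(130,255,255))
k,_,s,c=cv2.connectedComponentsWithStats(m)
for i in range(1,k):
    if s[i,4]>60: print(s[i],c[i],ray(im,c[i],253,o),pt(im,*c[i],o))
E
```

```text
[249 224  15  33 313] [255.36741214 238.26837061] [449.45330417  -6.00574827 253.        ] [451.83161673  -7.64425088 247.45206116]
```

View pics/w0.png

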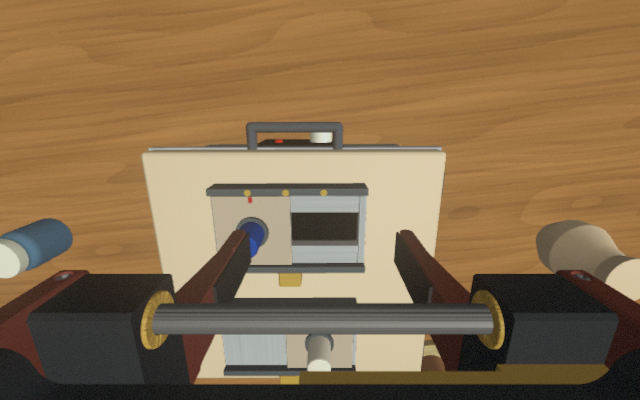

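The wrist view shows the slide axis aligned with the finger closing line, and the knob at (253,237), partly hidden by a finger. I'll finish the travel.

Emit:
{"fn": "jog_arm", "kwargs": {"commands": [[1, [-0.236, -0.369, 0], [0, 0, 0]], [1, [-0.236, -0.368, 0], [0, 0, 0]], [1, [0, 0, 0], [0, 0, 0]], [1, [0, 0, 0.25], [0, 0, 0]], [1, [0, 0, 0.15], [0, 0, 0]], [1, [0, 0, 0], [0, 0, 0]], [1, [0, 0, 0], [0, 0, 0]]]}}

```text
t: 3.0
ee_pos: [457.3, -15.0, 280.6]
orientation: [-0.161, -3.137, -0.0]
ft_force: [0.9, 0.2, 1.5]
width: 88.3
grasp_force: 0.0
```

```bash
python3 - <<'E'
from h import *
o=get_obs();im=get_image('wrist');cv2.imwrite('pics/w1.png',im['image']);print(o['ee_pos'])
h=cv2.cvtColor(im['image'],cv2.COLOR_BGR2HSV)
m=cv2.inRange(h,(110,110,30),(130,255,255))
k,_,s,c=cv2.connectedComponentsWithStats(m)
for i in range(1,k):
    if s[i,4]>60: print(s[i],c[i],ray(im,c[i],240,o),pt(im,*c[i],o))
E
```

```text
[457.2826471  -14.9679892  280.60572155]
[299 192  33  39 872] [316.13876147 213.66972477] [460.41804027 -19.57387192 240.        ] [455.98997208 -18.8505374  252.39177238]
```

View pics/w1.png

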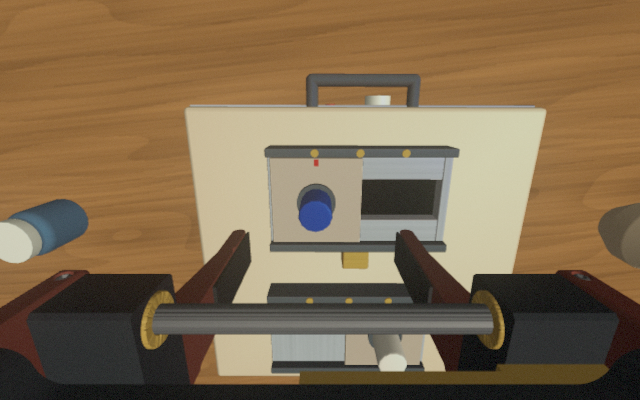

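The wrist view shows the knob top at (316,214), centred between the fingers to within about 3 mm. I'll descend and close on it.

Emit:
{"fn": "jog_arm", "kwargs": {"commands": [[1, [0, -0.03, 0.2], [0, 0, 0]], [1, [0, 0, 0.2], [0, 0, 0]], [1, [0, 0, 0.15], [0, 0, 0]], [1, [0, 0, 0], [0, 0, 0]], [0, [0, 0, 0], [0, 0, 0]], [-0.5, [0, 0, 0], [0, 0, 0]], [-1, [0, 0, 0], [0, 0, 0]], [-1, [0, 0, 0], [0, 0, 0]], [-1, [0, 0, 0], [0, 0, 0]], [-1, [0, 0, 0], [0, 0, 0]]]}}

```text
t: 4.05
ee_pos: [457.3, -19.3, 225.4]
orientation: [0.164, 3.137, -0.0]
ft_force: [-0.3, -0.4, -0.1]
width: 43.4
grasp_force: 0.0
```

Emit:
{"fn": "jog_arm", "kwargs": {"commands": [[-1, [0, 0, 0], [0, 0, 0]], [-1, [0, 0, 0], [0, 0, 0]], [-1, [0, 0, 0], [0, 0, 0]], [-1, [0, 0, 0], [0, 0, 0]], [-1, [0, 0, 0], [0, 0, 0]], [-1, [0, 0, 0], [0, 0, 0]]]}}

```text
t: 4.65
ee_pos: [457.2, -19.3, 225.3]
orientation: [-0.164, -3.137, 0.0]
ft_force: [0.5, -0.6, -0.8]
width: 0.6
grasp_force: 0.0
```

The fingers shut on nothing, so I need to look again.

```bash
python3 - <<'E'
from h import *
o=get_obs();im=get_image('wrist');s=get_image('scene');print(o['ee_pos'],pinch_z)
cv2.imwrite('pics/w2.png',np.hstack([cv2.resize(im['image'],(480,300)),cv2.resize(s['image'][120:320,100:300],(300,300))]))
print(np.array(im['mount']).round(3))
E
```

```text
[457.2338477  -19.29067649 225.2543219 ] 18.700000000000003
[[-1.00000e-03 -9.57000e-01 -2.90000e-01  8.05140e+01]
 [ 1.00000e+00 -1.00000e-03  0.00000e+00  7.93000e-01]
 [-0.00000e+00 -2.90000e-01  9.57000e-01 -1.91889e+02]
 [ 0.00000e+00  0.00000e+00  0.00000e+00  1.00000e+00]]
```

View pics/w2.png

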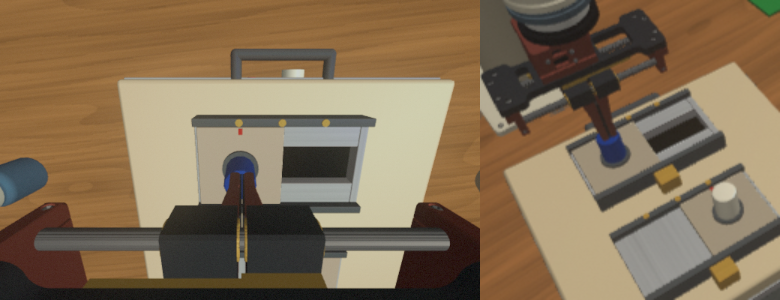

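The left panel (wrist) shows the shut fingers at about (240,185) in front of the knob. The right panel (scene) shows the knob at (612,145) in front of the fingertips. I'll measure the depth order.

```bash
python3 - <<'E'
from h import *
for n in('wrist','scene','top'):
    o=get_obs();im=get_image(n)
    h=cv2.cvtColor(im['image'],cv2.COLOR_BGR2HSV)
    m=cv2.inRange(h,(110,110,30),(130,255,255))
    k,l,s,c=cv2.connectedComponentsWithStats(m)
    for i in range(1,k):
        if s[i,4]<25: continue
        P=np.array([pt(im,u,v,o) for v,u in np.argwhere(l==i)])
        if np.linalg.norm(np.median(P,0)[:2]-[457,-18])<60:
            print(n,s[i],'lo',np.percentile(P,5,0).round(1),'med',np.median(P,0).round(1),'hi',np.percentile(P,95,0).round(1))
    if n=='wrist':
        for v in range(195,265,4): print(v,[pt(im,u,v,o).round(0).tolist() for u in (300,318,326)])
    if n=='scene':
        cv2.imwrite('pics/s3.png',cv2.resize(im['image'][170:250,140:240],(800,600),interpolation=2)[:, :])
E
```

```text
wrist [312 211  29  41 373] lo [445.3 -20.4 222.2] med [447.1 -14.  242.8] hi [453.4  -7.5 269.1]
wrist [299 232   8  23 115] lo [448.9 -32.8 250.5] med [454.7 -30.6 251.7] hi [460.2 -28.2 252.6]
195 [[435.0, -32.0, 212.0], [436.0, -19.0, 212.0], [437.0, -14.0, 213.0]]
199 [[438.0, -33.0, 212.0], [439.0, -20.0, 212.0], [440.0, -14.0, 212.0]]
203 [[441.0, -33.0, 212.0], [441.0, -20.0, 216.0], [442.0, -14.0, 217.0]]
207 [[444.0, -33.0, 212.0], [444.0, -20.0, 216.0], [445.0, -14.0, 217.0]]
211 [[447.0, -34.0, 213.0], [445.0, -20.0, 222.0], [446.0, -15.0, 222.0]]
215 [[449.0, -34.0, 216.0], [445.0, -20.0, 230.0], [446.0, -15.0, 230.0]]
219 [[452.0, -34.0, 216.0], [445.0, -20.0, 237.0], [446.0, -15.0, 237.0]]
223 [[455.0, -35.0, 216.0], [445.0, -20.0, 245.0], [446.0, -15.0, 245.0]]
227 [[458.0, -35.0, 216.0], [446.0, -20.0, 251.0], [446.0, -15.0, 250.0]]
231 [[462.0, -36.0, 216.0], [445.0, -20.0, 257.0], [445.0, -15.0, 259.0]]
235 [[452.0, -32.0, 245.0], [445.0, -20.0, 263.0], [446.0, -15.0, 264.0]]
239 [[452.0, -32.0, 252.0], [445.0, -20.0, 269.0], [445.0, -15.0, 269.0]]
243 [[455.0, -32.0, 251.0], [445.0, -20.0, 273.0], [446.0, -15.0, 273.0]]
247 [[457.0, -32.0, 252.0], [445.0, -19.0, 278.0], [446.0, -15.0, 277.0]]
251 [[460.0, -33.0, 252.0], [446.0, -19.0, 281.0], [446.0, -15.0, 283.0]]
255 [[483.0, -39.0, 212.0], [445.0, -19.0, 288.0], [446.0, -15.0, 286.0]]
259 [[487.0, -39.0, 212.0], [445.0, -19.0, 291.0], [448.0, -16.0, 286.0]]
263 [[444.0, -28.0, 295.0], [445.0, -19.0, 296.0], [447.0, -16.0, 292.0]]
scene [177 209  20  19 235] lo [457.8 -32.7 223. ] med [469.9 -23.5 243. ] hi [473.6 -11.  253.5]
```

View pics/s3.png

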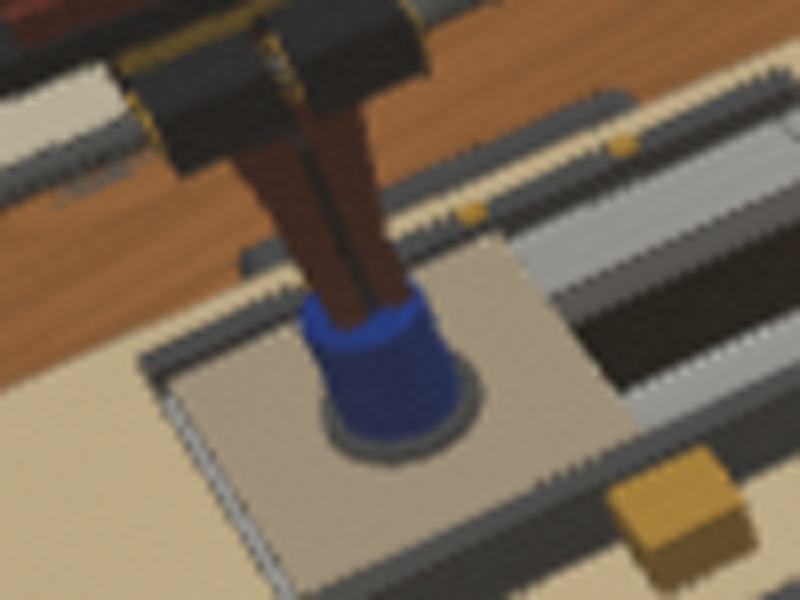

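The fingers and the knob occupy the same space with zero grip force: the knob centre is still at about y −18, and the tips are seen going into its top. So the knob isn't giving the fingers any contact force. Before picking another approach, I'll check with a small, gentle move.

Emit:
{"fn": "jog_arm", "kwargs": {"commands": [[-1, [0, 0.03, 0], [0, 0, 0]], [-1, [0, 0.03, 0], [0, 0, 0]], [-1, [0, 0.03, 0], [0, 0, 0]], [-1, [0, 0, 0], [0, 0, 0]], [-1, [0, 0, 0], [0, 0, 0]]]}}

```text
t: 5.4
ee_pos: [458.2, -10.2, 225.3]
orientation: [-0.163, -3.137, 0.0]
ft_force: [0.8, -0.4, -0.6]
width: 0.6
grasp_force: 0.0
```

```bash
cat > k.py <<'E'
from h import *
o=get_obs();print(o['t'],o['ee_pos'].round(1) if hasattr(o['ee_pos'],'round') else o['ee_pos'],o['ft_force'],o['width'])
for n in('top','scene'):
    im=get_image(n);h=cv2.cvtColor(im['image'],cv2.COLOR_BGR2HSV)
    m=cv2.inRange(h,(110,110,30),(130,255,255));k,l,s,c=cv2.connectedComponentsWithStats(m)
    for i in range(1,k):
        p=ray(im,c[i],243)
        if s[i,4]>15 and np.linalg.norm(p[:2]-[460,0])<80: print(n,s[i],p.round(1))
E
python3 k.py
```

```text
5.4 [458.2 -10.2 225.3] [ 0.83682647 -0.43304886 -0.58983399] 0.5618466171213433
scene [177 206  20  22 268] [467.4 -22.8 243. ]
```

There was no force and the knob didn't move, so the fingers pass straight through it in this simulation. I can't grip the knob as intended. The next option is to press shut fingertips on the plate and drag it by friction. First I'll lower carefully and watch the force.

Emit:
{"fn": "jog_arm", "kwargs": {"commands": [[-1, [0, 0, 0.05], [0, 0, 0]], [-1, [0, 0, 0.04], [0, 0, 0]], [-1, [0, 0, 0.02], [0, 0, 0]], [-1, [0, 0, 0], [0, 0, 0]], [-1, [0, 0, 0], [0, 0, 0]]]}}

```text
t: 6.0
ee_pos: [459.3, -10.4, 221.7]
orientation: [0.164, 3.133, -0.0]
ft_force: [-27.6, 1.8, 73.2]
width: 0.3
grasp_force: 36.9
```

Emit:
{"fn": "jog_arm", "kwargs": {"commands": [[-1, [0, 0, -0.055], [0, 0, 0]], [-1, [0, 0, 0], [0, 0, 0]], [-1, [0, 0, 0], [0, 0, 0]]]}}

```text
t: 6.3
ee_pos: [459.4, -10.5, 222.2]
orientation: [0.164, 3.134, -0.0]
ft_force: [-6.1, 0.7, 24.4]
width: 0.7
grasp_force: 12.1
```

```bash
python3 k.py
```

```text
6.3 [459.4 -10.5 222.2] [-6.09717033  0.65135496 24.36865249] 0.7224383988837161
scene [177 206  20  22 260] [467.9 -23.3 243. ]
```

Emit:
{"fn": "jog_arm", "kwargs": {"commands": [[-1, [0, 0.03, 0], [0, 0, 0]], [-1, [0, 0.03, 0], [0, 0, 0]], [-1, [0, 0.03, 0], [0, 0, 0]], [-1, [0, 0, 0], [0, 0, 0]]]}}

```text
t: 6.8
ee_pos: [460.3, -2.3, 222.2]
orientation: [0.163, 3.135, -0.003]
ft_force: [-6.9, -3.9, 24.8]
width: 0.4
grasp_force: 12.5
```

```bash
python3 k.py
```

```text
6.8 [460.3  -2.3 222.2] [-6.86632081 -3.94358644 24.80733846] 0.44057207912521906
scene [182 204  19  22 259] [468.6 -15.3 243. ]
```

The drag works: the knob moved 8 mm along with the tool. I'll continue most of the remaining distance.

Emit:
{"fn": "jog_arm", "kwargs": {"commands": [[-1, [0, 0.03, 0], [0, 0, 0]], [-1, [0, 0.03, 0], [0, 0, 0]], [-1, [0, 0.03, 0], [0, 0, 0]], [-1, [0, 0.03, 0], [0, 0, 0]], [-1, [0, 0.03, 0], [0, 0, 0]], [-1, [0, 0.03, 0], [0, 0, 0]], [-1, [0, 0.03, 0], [0, 0, 0]], [-1, [0, 0.03, 0], [0, 0, 0]], [-1, [0, 0.03, 0], [0, 0, 0]], [-1, [0, 0, 0], [0, 0, 0]]]}}

```text
t: 7.9
ee_pos: [463.2, 26.4, 222.2]
orientation: [0.164, 3.134, 0.002]
ft_force: [-5.8, 3.6, 24.8]
width: 0.7
grasp_force: 12.1
```

```bash
python3 k.py
```

```text
7.9 [463.2  26.4 222.2] [-5.80504735  3.60943979 24.76705454] 0.6501583737225646
scene [197 197  18  22 250] [471.9  12.7 243. ]
```

The knob has travelled about 36 mm and the spring is now pulling it toward the middle stop. I'll release by lifting straight up and then verify.

Emit:
{"fn": "jog_arm", "kwargs": {"commands": [[-1, [0, 0, -0.05], [0, 0, 0]], [-1, [0, 0, -0.2], [0, 0, 0]], [-1, [0, 0, -0.3], [0, 0, 0]], [-1, [0, 0, -0.3], [0, 0, 0]], [-1, [0.3, 0.3, -0.2], [0, 0, 0]], [-1, [0.2, 0.4, 0], [0, 0, 0]], [-1, [0, 0.45, 0], [0, 0, 0]], [-1, [0, 0.45, 0], [0, 0, 0]], [-1, [0, 0, 0], [0, 0, 0]], [-1, [0, 0, 0], [0, 0, 0]]]}}

```text
t: 9.0
ee_pos: [428.4, 190.3, 324.0]
orientation: [-0.16, -3.136, 0.002]
ft_force: [0.7, -0.6, -0.3]
width: 0.3
grasp_force: 0.0
```

```bash
python3 k.py; python3 - <<'E'
from h import *
im=get_image('top');cv2.imwrite('pics/f.png',cv2.resize(im['image'][125:305,170:500],None,fx=2.4,fy=2.4,interpolation=2))
for n,uv in(('white',(404,168)),('vase',(203,184))):print(n,pt(im,*uv))
E
```

```text
9.0 [428.4 190.3 324. ] [ 0.73215075 -0.55594695 -0.25488139] 0.3358236651470178
scene [197 196  19  22 266] [468.3  16.3 243. ]
white [464.6342414  148.08403639 705.35395591]
vase [612.3840124  473.84377577 149.2724654 ]
```

View pics/f.png

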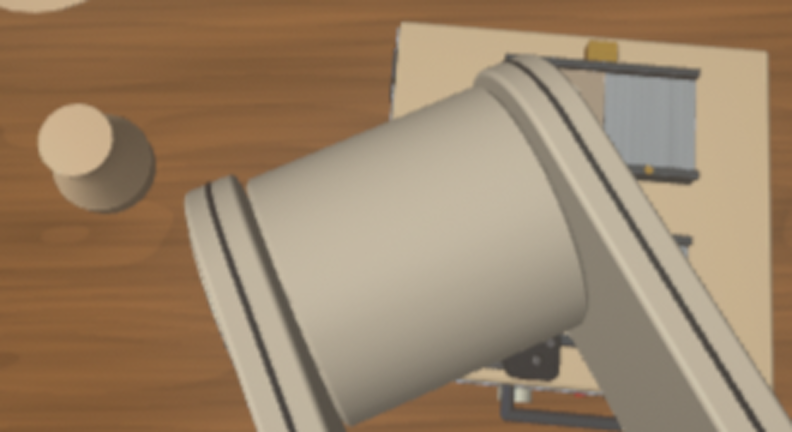

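The arm blocks the knob in the top view; the vase, at (75,140) in the crop, hasn't moved. I'll compare the unobstructed scene views before and after, for both knobs.

```bash
python3 - <<'E'
from h import *
im=get_image('scene');out=[]
for a in(cv2.imread('pics/scene0.png'),im['image']):
    h=cv2.cvtColor(a,cv2.COLOR_BGR2HSV)
    m=cv2.inRange(h,(110,110,30),(130,255,255));m[:,:150]=0;m[:,300:]=0;m[:170]=0
    k,l,s,c=cv2.connectedComponentsWithStats(m);i=1+s[1:,4].argmax()
    w=cv2.inRange(h,(0,0,150),(180,60,255));w[:235]=0;w[272:]=0;w[:,:250]=0;w[:,278:]=0
    print(s[i],ray(im,c[i],235).round(1),'white',np.argwhere(w).mean(0),(w>0).sum())
    out.append(cv2.resize(a[160:330,110:310],(400,340)))
cv2.imwrite('pics/cmp.png',np.hstack(out))
E
```

```text
[178 205  19  23 254] [455.8 -18.7 235. ] white [252.48790323 265.01209677] 496
[197 196  19  22 261] [461.2  18.7 235. ] white [252.21906694 264.89858012] 493
```

View pics/cmp.png

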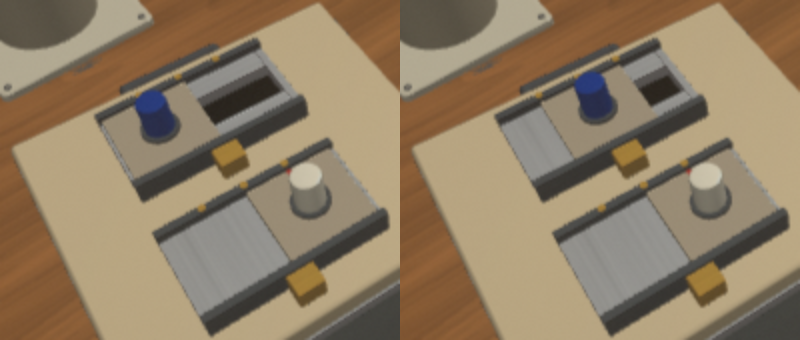

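The before/after view shows the blue knob moved from (155,115) to (595,98) in the side-by-side. That is about 38 mm, with the port half covered, and the white knob hasn't moved.

```bash
python3 -c "
from workcell import close_job;print(close_job())"
```

```text
the job is handed in; nothing more can be done
None
```

The job is handed in with the blue shutter released at about its middle stop (about 38 mm of travel by camera), the white shutter and vase unmoved and the arm clear, but I dragged it with shut fingertips pressed down at the knob because they passed through the knob with no contact force when I tried to grip it; finding contact briefly pressed to about 73 N at the wrist (limit 120 N), and the hand-in returned no verdict.

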